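# Raise the bay barrier and push the tube rack in

### The arm

A 6-joint arm with a two-finger parallel gripper is mounted at the origin on the work surface. World frame = base frame: x ahead of the robot, y to its left, z up, the work surface at z = 0. Lengths are in m, angles in rad, forces in N, time in s.
With the tool pointing down it reaches from about 0.325 to 0.925 m from the base axis. Payload 3.1 kg.
Tool frame: the origin (TCP) lies at the very end of the fingers, on their centre line; the grasp point (between the pads) lies 19 mm behind it; x points along the fingers, y is the direction in which the jaws open and shut, and the axes are right-handed (so a half turn about x gives the same grasp; the last joint's range is limited). The gripper opens to 85 mm and grips with 20 to 120 N. Pads are 22 mm wide; open, the fingers measure 114 mm over their backs; the gripper's body (76 mm by 85 mm) begins 54 mm behind the grasp point. The pads swing forward as they close: fully open they stand 13 mm farther back than shut.
Start: joints at [-1.415, 0.217, 1.613, -0, 1.311, -0.112], TCP at [0.165, -0.603, 0.231] pointing down, gripper open.
Joint ranges: [-2.75, 2.75], [-0.78, 2.1], [0.31, 2.55], [-1.13, 4.27], [0.13, 2.63], [-2.58, 2.58]. Speed limits (rad/s): [2.79, 2.79, 3.14, 3.14, 3.14, 3.14].

### API

Orientations are given as a unit quaternion [w, x, y, z].
In Python, from station import r, effector, solver, eyes gives the robot as it stands. Calls block until the motion is done:
- r.movep(position, orientation): joint-space move of the TCP to a pose.
- r.move_straight(position, vel=0.15, attitude=None): straight line of the TCP; attitude=None keeps the orientation; vel is the mean speed in m/s.
- r.move_j(angles): joint-space move.
- effector.gripper_to(opening, squeeze=None): opening from 0.0 (shut) to 1.0 (fully open); squeeze is the grip in N (None keeps the last); returns when the fingers have stopped.
- r.hold(seconds).
- solver.ik(position, orientation): joint angles nearest the present ones, or None.
- eyes.capture(name): name is "side" or "top"; returns a dict with "color" (384x512x3 uint8, red, green, blue), "fx", "fy", "cx", "cy" (pixels), "world_to_cam" (4x4, takes a point from world to camera coordinates). Camera axes: x right, y down, z forward; pixel columns grow to the right and rows downward; lengths in m; the calibration is good to about 2 mm. A picture is of the moment at which its call begins. There is no depth.
A pose or a line that the arm cannot do raises r.PlanningError and nothing moves.
- r.close_job(): hands the job in, once; it reports no verdict.
Readings, each from a call of its own:
- r.current_t(): time.
- r.current_joints(): joint angles.
- r.current_joint_velocities(): joint speeds.
- r.current_effort(): joint torques, N m.
- r.current_position(): TCP position.
- r.current_tcp_rot(): TCP orientation.
- r.current_ft_force(): force on the tool from outside, world axes, zero at the start.
- r.current_wrist_torque(): the same for the moment, N m.
- r.current_grip_width(): opening from 0.0 (shut) to 1.0 (fully open).
Only numpy, scipy, OpenCV 4.12 (cv2) and the standard library are available. Lean on these libraries where they do the work, as an engineer would, in place of code of your own. Each camera call takes 0.05 s, during which the arm holds its last target. There are 200 camera calls.

### The job

Push the white counterweighted barrier arm up past its balance point so that it stays raised by itself, then push the blue tube rack through the opened gate into its grey bay until it is home and square against the back wall. Only push, and steadily: do not fling the barrier, do not lift or tip the rack, and leave the bottle, mug, jar and flask where they stand. Finish with the barrier still up.

Things in the scene. Friction and masses are not known exactly. Their poses are not given: they have to be found in the camera images.
- bay: Fixed grey bay, open at front and top. Origin on the table, mid-lane, under the lowered barrier arm. x points into the bay (away from the robot), y left along the lowered arm, z up. Side walls 45 mm high from x = 10 to 105 mm, inner faces at y = +-82 mm; back wall's inner face at x = 95 mm. Its floor is the table. An 86 mm high rest post under the arm at y = 87 mm, from x = -9 mm back.
- barrier (a joint): Barrier arm angle, rad: 0 = lowered, level across the gate; grows as the free end rises; upper stop 1.4. It swings in the plane x = 0 of the bay. Balance point about 0.6: below it the arm sinks back to 0; beyond it the arm slowly swings by itself to the upper stop and stays. Lifting it at the red end takes 1 to 2 N.
- barrier_pivot (a point): The arm's pivot (axis along the bay's x), at x = 0, y = -165, z = 95 mm of the bay. The arm is a round white bar with red bands, 18 mm in diameter, reaching 360 mm to the bay's +y. Its dark steel counterweight (disc 68 mm across, 30 mm thick) sits 50 mm beyond and 66 mm above the pivot. Post 18 x 30 mm, 120 mm high, 37 mm behind the pivot in x.
- barrier_red_end (a point): Point on the centre line of the barrier arm, 320 mm from the pivot, in the middle of the 70 mm long red end sleeve where it is to be pushed up from below; moves with the arm. Below it is free space down to the table.
- rack: Loose blue tube rack: solid block 75 (x) x 120 (y) x 72 mm high with ten capped tubes fixed in it, 110 mm high in all, about 0.45 kg. Origin at the centre of its underside. Starts in front of the gate, x axis roughly along the bay's. Too high to pass under the lowered arm. Home, its origin is at x = 57.5 mm of the bay, its near face 20 mm inside the barrier line. Push it low or it may tip.
- bottle: Loose amber bottle with black cap, 60 mm in diameter, 140 mm high, right of the rack; bystander. Origin at the centre of its underside.
- mug: Loose white mug, 72 mm in diameter, 85 mm high, handle on its own +y side, behind the barrier's free end, left of the bay; bystander. Origin at the centre of its underside.
- jar: Loose clear jar with red cap, 48 mm in diameter, 55 mm high, left beyond the barrier's free end; bystander. Origin at the centre of its underside.
- flask: Loose amber conical flask, 76 mm in diameter at the foot, 108 mm high, behind the bay; bystander. Origin at the centre of its underside.

How it is judged:
By the outcome, as a careful person would: the job done as asked, in the order asked, and still so for the second after the job is handed in, with the robot touching nothing.
It also fails if it takes over 64 s, if anything falls off the work surface, if the arm or the gripper's body presses on something with over 40 N, if the wrist force passes 120 N, or if a joint passes its speed limit or range.

## Working session

There is one attempt and no reset: what is moved stays moved. The work goes in short steps, each a Python script; the robot and the scene stay as the last script left them, time stands still between calls to the robot, and variables do not carry over. Pictures are saved under pics/ and viewed, about 8 in all and at most 12, crops included, and the job is handed in when it is done.

```bash
mkdir -p pics; ls; python3 - <<'E'
from station import r, effector, solver, eyes
import cv2,numpy as np
for n in("top","side"):
    c=eyes.capture(n); cv2.imwrite(f"pics/{n}0.png",cv2.resize(c["color"][:,:,::-1],(800,600),interpolation=cv2.INTER_CUBIC))
    cv2.imwrite(f"pics/{n}0_raw.png",c["color"][:,:,::-1])
    print(n,c["fx"],c["fy"],c["cx"],c["cy"]);print(np.round(c["world_to_cam"],4).tolist())
print(r.current_t(),r.current_position(),r.current_tcp_rot(),r.current_ft_force())
E
```

```text
pics
top 418.15421913086584 418.15421913086584 251.06328359826205 186.47647948263236
[[0.0016, -0.9994, 0.0351, 0.067], [-0.997, -0.0043, -0.0773, 0.5966], [0.0774, -0.0348, -0.9964, 1.0364], [0.0, 0.0, 0.0, 1.0]]
side 426.72383139891565 426.72383139891565 254.70276202758393 187.07581971404446
[[-0.7498, -0.6614, 0.019, 0.5028], [-0.4948, 0.5413, -0.6798, 0.3132], [0.4393, -0.5191, -0.7331, 0.9109], [0.0, 0.0, 0.0, 1.0]]
0.1 [ 0.16527744 -0.6019906   0.23009465] [-0.09362813 -0.70076359 -0.09514666  0.70079332] [-0.36133938 -0.26804494  0.46322552]
```

View pics/top0.png

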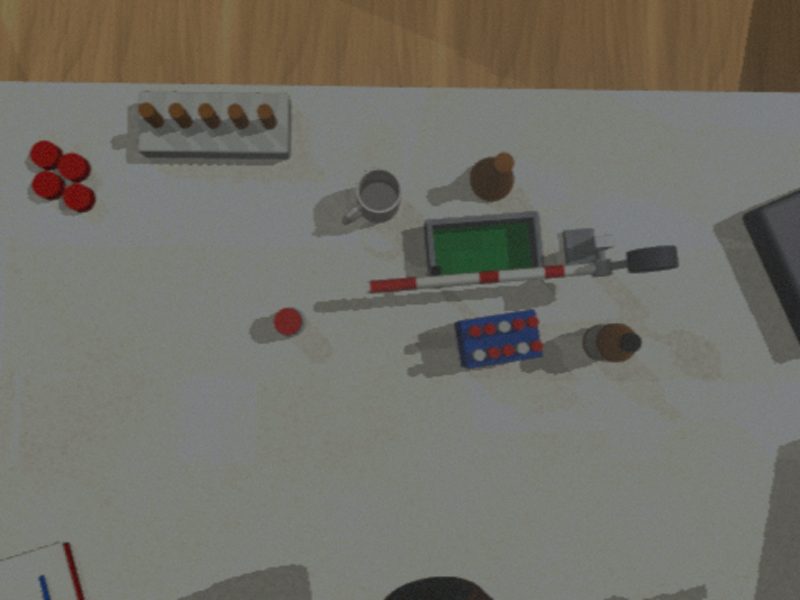

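View pics/side0.png

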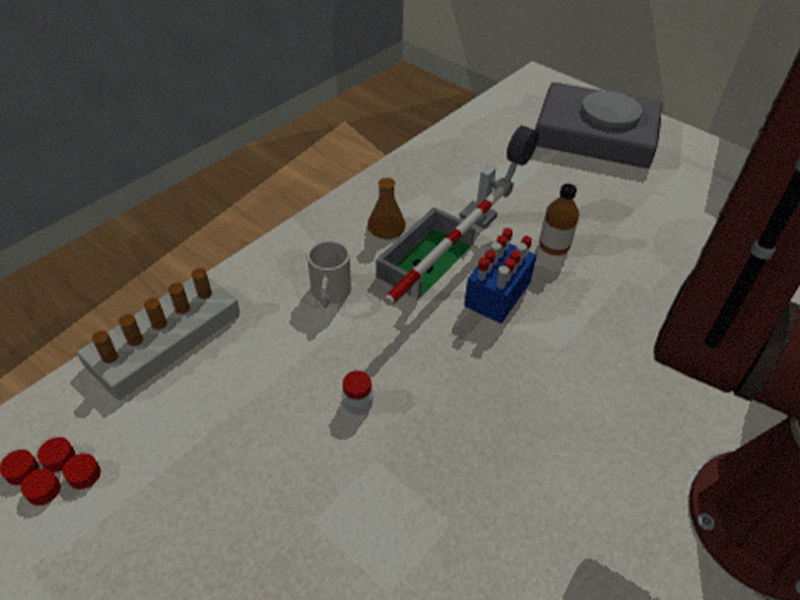

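The top view shows the barrier from its red end near (390,286) to the counterweight at (652,258), in the 800x600 picture. The rack is at (500,340), the bay at (484,245), the bottle at (612,342), the jar at (288,321), the mug at (378,195) and the flask at (492,178). Next I'll enlarge crops to measure from.

```bash
python3 - <<'E'
import cv2
a=cv2.imread("pics/top0_raw.png")[95:250,225:440]
a=cv2.convertScaleAbs(a,alpha=1.6)
cv2.imwrite("pics/topc.png",cv2.resize(a,None,fx=3.7,fy=3.7,interpolation=cv2.INTER_CUBIC))
a=cv2.imread("pics/side0_raw.png")[75:215,215:390]
a=cv2.convertScaleAbs(a,alpha=1.6)
cv2.imwrite("pics/sidec.png",cv2.resize(a,None,fx=4,fy=4,interpolation=cv2.INTER_CUBIC))
E
```

```text
(no output)
```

View pics/topc.png

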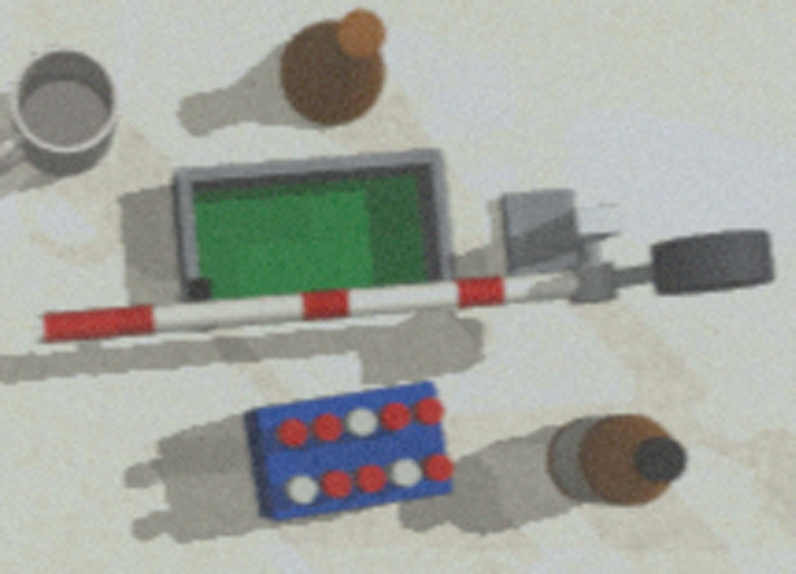

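View pics/sidec.png

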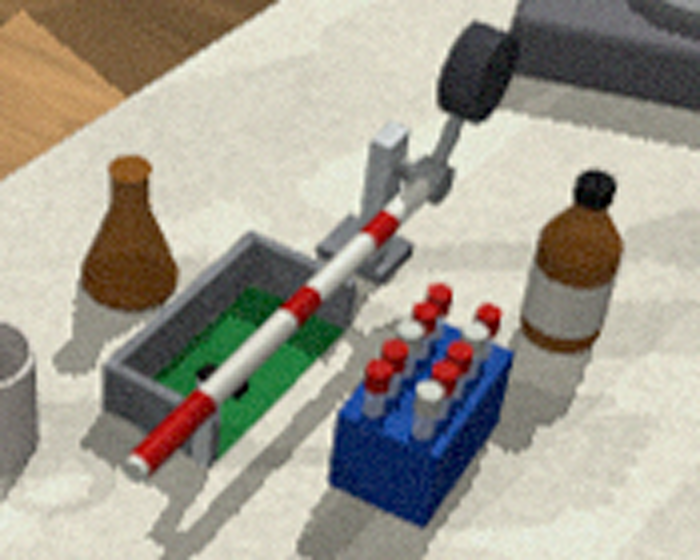

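```bash
cat > vis.py <<'E'
import numpy as np, json
from scipy.optimize import least_squares
CAM={"top":(418.154,251.063,186.476,[[0.0016,-0.9994,0.0351,0.067],[-0.997,-0.0043,-0.0773,0.5966],[0.0774,-0.0348,-0.9964,1.0364]]),
"side":(426.724,254.703,187.076,[[-0.7498,-0.6614,0.019,0.5028],[-0.4948,0.5413,-0.6798,0.3132],[0.4393,-0.5191,-0.7331,0.9109]])}
def proj(n,p):
    f,cx,cy,T=CAM[n];T=np.array(T);q=np.atleast_2d(p)@T[:,:3].T+T[:,3]
    return np.c_[f*q[:,0]/q[:,2]+cx,f*q[:,1]/q[:,2]+cy]
def ray(n,uv,z):
    f,cx,cy,T=CAM[n];T=np.array(T);R=T[:,:3];o=-R.T@T[:,3]
    d=R.T@np.array([(uv[0]-cx)/f,(uv[1]-cy)/f,1]);return o+d*(z-o[2])/d[2]
def tow(pose,p):
    x,y,a=pose;p=np.atleast_2d(p);c,s=np.cos(a),np.sin(a)
    return np.c_[x+c*p[:,0]-s*p[:,1],y+s*p[:,0]+c*p[:,1],p[:,2]]
def fit(obs,x0):
    f=lambda P:np.concatenate([(proj(n,tow(P,p))[0]-uv) for n,p,uv in obs])
    s=least_squares(f,x0,loss="soft_l1");return s.x,f(s.x).reshape(-1,2)
E
python3 - <<'E'
from vis import *
T=lambda u,v:np.array([225+(u+.5)/3.7-.5,95+(v+.5)/3.7-.5]); S=lambda u,v:np.array([215+(u+.5)/4-.5,75+(v+.5)/4-.5])
bay=[("top",(0,.195,.095),T(44,327)),("side",(0,.195,.095),S(138,463)),
("top",(.095,.082,.045),T(192,183)),("top",(.095,-.082,.045),T(428,165)),("side",(.095,.082,.045),S(125,371)),("side",(.095,-.082,.045),S(253,247)),("top",(0,.125,.095),T(153,319))]
h=.072
rk=[("top",(.0375,.06,h),T(258,409)),("top",(.0375,-.06,h),T(434,383)),("top",(-.0375,-.06,h),T(452,491)),("top",(-.0375,.06,h),T(273,519)),
("side",(.0375,.06,h),S(340,412)),("side",(-.0375,.06,h),S(430,460)),("side",(-.0375,-.06,h),S(512,352)),("side",(-.0375,.06,0),S(425,525)),("side",(.0375,.06,0),S(331,482)),("side",(-.0375,-.06,0),S(498,418))]
for nm,o in(("bay",bay),("rack",rk)):
    P,res=fit(o,[.55,0,.1]);print(nm,P.round(4),res.round(1).tolist())
    if nm=="bay":
        B=P;print("pivot",tow(P,(0,-.165,.095)),"redend",tow(P,(0,.155,.095)), "pivot px crop",(proj("top",tow(P,(0,-.165,.095)))-[225,95])*3.7)
    else:
        d=P[:2]-B[:2];c,s=np.cos(B[2]),np.sin(B[2]);print("rack in bay",c*d[0]+s*d[1],-s*d[0]+c*d[1],P[2]-B[2])
print("bottle",ray("side",S(560,335),0),"jar top",ray("top",(288*.64,321*.64),.055),"mug",ray("top",(378*.64,195*.64),.085),"flask",ray("top",T(333,72),.03))
E
```

```text
bay [ 0.6149 -0.086   0.0949] [[-1.1, 1.0], [-0.2, 1.6], [0.6, -0.2], [1.4, -0.9], [-0.4, -2.7], [0.5, -2.2], [-1.0, 0.5]]
pivot [[ 0.6305251  -0.25025097  0.095     ]] redend [[0.60018953 0.0683079  0.095     ]] pivot px crop [[594.13339087 279.15885464]]
rack [ 0.5214 -0.0976  0.1563] [[-0.7, -0.6], [0.4, -1.1], [0.8, 0.4], [0.3, 0.6], [-1.4, -0.1], [2.0, -0.5], [1.0, -0.6], [-0.5, 1.5], [-1.6, 0.7], [0.1, 1.2]]
rack in bay -0.0941705465915863 -0.0026561485195328756 0.06137043700563605
bottle [ 0.51067224 -0.27029474  0.        ] jar top [0.54692033 0.23208689 0.055     ] mug [0.74019453 0.09320736 0.085     ] flask [ 0.78230277 -0.09348225  0.03      ]
```

```bash
cat > geo.py <<'E'
import numpy as np
from scipy.spatial.transform import Rotation as R
from vis import tow
BAY=np.array([0.6149,-0.086,0.0949])
def W(x,y,z,b=BAY): return tow(b,(x,y,z))[0]
def Q(p,s=1,yaw=BAY[2]):
    bx=np.array([np.cos(yaw),np.sin(yaw),0]);by=np.array([-np.sin(yaw),np.cos(yaw),0])*s
    X=np.cos(p)*bx-np.array([0,0,np.sin(p)])
    q=R.from_matrix(np.c_[X,by,np.cross(X,by)]).as_quat();return q[[3,0,1,2]]
def arc(th,rad=.32,low=0.0,bx=.025):  # TCP for arm angle th, low = below arm centre line
    return W(bx,-.165+rad*np.cos(th)+low*np.sin(th),.095+rad*np.sin(th)-low*np.cos(th))
E
python3 - <<'E'
from geo import *
from station import r, effector, solver, eyes
for p in(.35,.55,.8):
  for s in(1,-1):
    q=Q(p,s)
    print(p,s)
    for P in (W(-.2,.155,.3),W(-.1,.155,.04),W(.025,.155,.04),arc(.5,low=.05),arc(.9,low=.05),W(-.2,0,.02),W(.02,0,.02)):
        a=solver.ik(P,q); print(P.round(3),None if a is None else np.round(a,2))
E
```

```text
0.35 1
[0.401 0.049 0.3  ] None
[0.501 0.059 0.04 ] None
[0.625 0.071 0.04 ] [-0.08  0.5   2.32  2.93  0.91  1.64]
[0.627 0.056 0.205] [-0.12 -0.03  2.39  2.68  0.48  1.91]
[ 0.633 -0.011  0.315] None
[ 0.416 -0.105  0.02 ] None
[ 0.635 -0.084  0.02 ] [-0.5   0.58  2.25  2.45  0.97  1.78]
0.35 -1
[0.401 0.049 0.3  ] None
[0.501 0.059 0.04 ] None
[0.625 0.071 0.04 ] [-0.08  0.5   2.32  2.93  0.91 -1.5 ]
[0.627 0.056 0.205] [-0.12 -0.03  2.39  2.68  0.48 -1.23]
[ 0.633 -0.011  0.315] [-0.31 -0.27  2.33  1.83  0.39 -0.42]
[ 0.416 -0.105  0.02 ] None
[ 0.635 -0.084  0.02 ] [-0.5   0.58  2.25  2.45  0.97 -1.36]
0.55 1
[0.401 0.049 0.3  ] None
[0.501 0.059 0.04 ] None
[0.625 0.071 0.04 ] [-0.07  0.35  2.3   2.88  0.54  1.72]
[0.627 0.056 0.205] None
[ 0.633 -0.011  0.315] None
[ 0.416 -0.105  0.02 ] None
[ 0.635 -0.084  0.02 ] [-0.46  0.44  2.24  2.32  0.66  1.96]
0.55 -1
[0.401 0.049 0.3  ] None
[0.501 0.059 0.04 ] None
[0.625 0.071 0.04 ] [-0.07  0.35  2.3   2.88  0.54 -1.43]
[0.627 0.056 0.205] [-0.11 -0.1   2.32  2.01  0.19 -0.55]
[ 0.633 -0.011  0.315] [-0.28 -0.29  2.22  0.99  0.38  0.41]
[ 0.416 -0.105  0.02 ] None
[ 0.635 -0.084  0.02 ] [-0.46  0.44  2.24  2.32  0.66 -1.18]
0.8 1
[0.401 0.049 0.3  ] None
[0.501 0.059 0.04 ] [-0.11  0.02  2.5   2.36  0.2   2.2 ]
[0.625 0.071 0.04 ] [-0.05  0.25  2.22  2.35  0.14  2.26]
[0.627 0.056 0.205] [-0.08 -0.1   2.18  0.4   0.33 -2.08]
[ 0.633 -0.011  0.315] [-0.24 -0.24  2.07  0.41  0.61 -2.16]
[ 0.416 -0.105  0.02 ] None
[ 0.635 -0.084  0.02 ] [-0.4   0.33  2.17  1.77  0.35  2.56]
0.8 -1
[0.401 0.049 0.3  ] None
[0.501 0.059 0.04 ] [-0.11  0.02  2.5   2.36  0.2  -0.94]
[0.625 0.071 0.04 ] [-0.05  0.25  2.22  2.35  0.14 -0.89]
[0.627 0.056 0.205] [-0.08 -0.1   2.18  0.4   0.33  1.07]
[ 0.633 -0.011  0.315] [-0.24 -0.24  2.07  0.41  0.61  0.98]
[ 0.416 -0.105  0.02 ] None
[ 0.635 -0.084  0.02 ] [-0.4   0.33  2.17  1.77  0.35 -0.58]
```

```bash
python3 - <<'E'
from geo import *
from station import r, effector, solver, eyes
def chain(pts,q):
    J=[]
    for P in pts:
        a=solver.ik(P,q)
        if a is None: return None
        J.append(a)
    return np.array(J)
print("rack")
for p in(.9,1.0,1.1,1.2):
  for s in(1,-1):
    for x0 in(-.25,-.2,-.17):
      J=chain([W(x,0,z) for x,z in((x0,.25),(x0,.15),(x0,.02),(-.1,.02),(-.04,.02),(.02,.02))],Q(p,s))
      if J is not None: print(p,s,x0,"j4",J[:,3].round(2),"j5",J[:,4].round(2),"j6",J[:,5].round(2),"j3",J[:,2].max().round(2))
print("lift")
for yw in np.arange(-1.2,1.21,.2):
  for p in(.2,.35,.5,.65,.8,.95,1.05):
   for s in(1,-1):
    q=Q(p,s,BAY[2]+yw); back=np.array([np.cos(BAY[2]+yw),np.sin(BAY[2]+yw),0])
    e=W(.02,.155,.04)
    J=chain([e-.09*back+[0,0,.15],e-.09*back,e]+[arc(t,low=.05,bx=.02) for t in(.1,.3,.5,.7,.9)],q)
    if J is not None and np.abs(np.diff(J,axis=0)).max()<1. and J[:,4].min()>.25: print(round(yw,1),p,s,"d",np.abs(np.diff(J,axis=0)).max().round(2),"j5",J[:,4].min().round(2),"j4",J[:,3].round(1))
E
```

```text
rack
0.9 -1 -0.17 j4 [0.58 0.74 1.36 1.42 1.39 1.31] j5 [0.92 0.7  0.46 0.38 0.33 0.3 ] j6 [ 0.54  0.3  -0.43 -0.35 -0.25 -0.1 ] j3 2.52
1.0 -1 -0.2 j4 [0.47 0.57 1.02 1.01 0.93 0.82] j5 [1.03 0.8  0.47 0.36 0.33 0.33] j6 [ 0.61  0.44 -0.1   0.08  0.22  0.39] j3 2.53
1.0 -1 -0.17 j4 [0.45 0.56 1.03 1.01 0.93 0.82] j5 [0.96 0.73 0.43 0.36 0.33 0.33] j6 [ 0.66  0.49 -0.06  0.08  0.22  0.39] j3 2.47
1.1 -1 -0.2 j4 [0.35 0.42 0.72 0.65 0.57 0.49] j5 [1.06 0.83 0.47 0.41 0.4  0.41] j6 [0.72 0.6  0.23 0.46 0.6  0.73] j3 2.48
1.1 -1 -0.17 j4 [0.34 0.41 0.71 0.65 0.57 0.49] j5 [1.01 0.78 0.44 0.41 0.4  0.41] j6 [0.77 0.66 0.3  0.46 0.6  0.73] j3 2.42
1.2 1 -0.17 j4 [0.24 0.29 0.45 0.4  0.34 0.29] j5 [1.07 0.84 0.5  0.48 0.49 0.52] j6 [-2.27 -2.35 -2.56 -2.41 -2.3  -2.21] j3 2.37
1.2 -1 -0.25 j4 [0.28 0.32 0.49 0.4  0.34 0.29] j5 [1.2  0.96 0.57 0.48 0.49 0.52] j6 [0.72 0.64 0.4  0.73 0.84 0.93] j3 2.53
1.2 -1 -0.2 j4 [0.25 0.3  0.47 0.4  0.34 0.29] j5 [1.11 0.88 0.52 0.48 0.49 0.52] j6 [0.82 0.74 0.52 0.73 0.84 0.93] j3 2.43
1.2 -1 -0.17 j4 [0.24 0.29 0.45 0.4  0.34 0.29] j5 [1.07 0.84 0.5  
[... 3405 characters left out ...]
.9]
1.0 0.8 -1 d 0.27 j5 0.95 j4 [0.8 0.9 1.  1.  0.9 0.9 0.8 0.8]
1.0 0.95 -1 d 0.25 j5 0.88 j4 [0.7 0.8 0.8 0.8 0.7 0.7 0.7 0.6]
1.0 1.05 -1 d 0.24 j5 0.86 j4 [0.6 0.7 0.7 0.7 0.6 0.6 0.5 0.5]
1.2 0.2 1 d 0.29 j5 1.52 j4 [1.2 1.1 1.3 1.3 1.3 1.3 1.2 1.2]
1.2 0.2 -1 d 0.29 j5 1.52 j4 [1.2 1.1 1.3 1.3 1.3 1.3 1.2 1.2]
1.2 0.35 -1 d 0.28 j5 1.4 j4 [1.1 1.1 1.2 1.2 1.2 1.2 1.1 1.1]
1.2 0.5 -1 d 0.27 j5 1.29 j4 [1.  1.  1.1 1.1 1.1 1.1 1.  1. ]
1.2 0.65 -1 d 0.25 j5 1.18 j4 [0.9 0.9 1.  1.  1.  0.9 0.9 0.9]
1.2 0.8 -1 d 0.24 j5 1.09 j4 [0.8 0.8 0.9 0.9 0.8 0.8 0.8 0.8]
1.2 0.95 -1 d 0.23 j5 1.01 j4 [0.6 0.7 0.8 0.7 0.7 0.7 0.6 0.6]
1.2 1.05 -1 d 0.23 j5 0.97 j4 [0.5 0.6 0.6 0.6 0.6 0.6 0.5 0.5]
```

```bash
cat >> geo.py <<'E'
YL=.4; QL=Q(.8,-1,BAY[2]+YL); BK=np.array([np.cos(BAY[2]+YL),np.sin(BAY[2]+YL),0])
def snap(n,name,box,k):
    from station import eyes
    import cv2
    c=eyes.capture(n)["color"][:,:,::-1];cv2.imwrite(f"pics/{name}_raw.png",c)
    x0,y0,x1,y1=box;a=cv2.convertScaleAbs(c[y0:y1,x0:x1],alpha=1.5)
    cv2.imwrite(f"pics/{name}.png",cv2.resize(a,None,fx=k,fy=k,interpolation=cv2.INTER_CUBIC))
E
python3 - <<'E'
from geo import *
from station import r, effector, solver, eyes
p=r.current_position(); r.move_straight([p[0],p[1],.40],vel=.25)
effector.gripper_to(0.)
e=W(.02,.165,.033)
r.movep(e-.09*BK+[0,0,.17],QL); print(r.current_t(),r.current_position(),r.current_joints())
r.move_straight(e-.09*BK,vel=.15); print(r.current_t(),r.current_ft_force())
r.move_straight(e,vel=.06)
print(r.current_t(),r.current_position(),e,r.current_ft_force())
snap("side","under",(190,60,390,210),4)
E
```

```text
4.3667 [0.54064483 0.03658637 0.20365342] [-0.37470418 -0.25240473  2.30439912  0.89448268  0.75028865  0.12845557]
5.65 [ 0.52783302 -1.31541284 -0.19585231]
7.3 [0.61371506 0.08108853 0.02840382] [0.619175   0.08015271 0.033     ] [-10.40663715  -0.94001539  -0.27992492]
```

View pics/under.png

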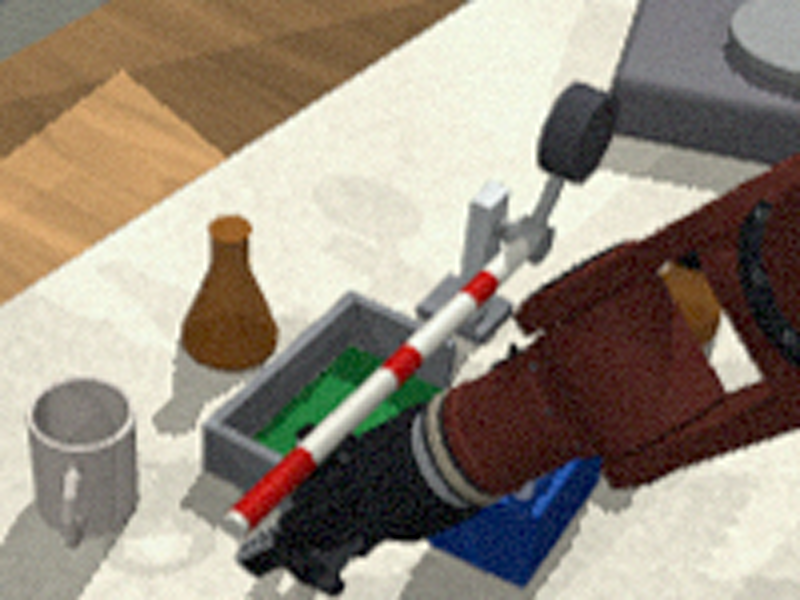

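The black gripper body at (380,450) touches the bar, and x reads -10 N. At this pitch the body's top edge reaches the bar before the fingers are far enough under it. I'll back off and come in flatter, with pitch 0.5 and yaw 0.2.

```bash
sed -i 's/^YL=.*/YL=.2; QL=Q(.5,-1,BAY[2]+YL); BK=np.array([np.cos(BAY[2]+YL),np.sin(BAY[2]+YL),0])/' geo.py
python3 - <<'E'
from geo import *
from station import r, effector, solver, eyes
B0=np.array([np.cos(BAY[2]+.4),np.sin(BAY[2]+.4),0])
e0=W(.02,.165,.033)
r.move_straight(e0-.09*B0,vel=.08); print(r.current_ft_force())
r.move_straight(e0-.09*B0+[0,0,.15],vel=.2)
e=W(.015,.165,.050)
r.movep(e-.09*BK+[0,0,.12],QL); print(r.current_t(),r.current_joints())
r.move_straight(e-.09*BK,vel=.12); print(r.current_t(),r.current_ft_force())
for d in(.05,.03,.015,0):
    r.move_straight(e-d*BK,vel=.08); f=r.current_ft_force(); print(d,f)
    if np.abs(f).max()>4: break
print(r.current_t(),r.current_position(),e)
snap("side","under2",(190,60,390,210),4)
E
```

```text
[-0.08588687  0.87208001  0.06258655]
10.35 [-0.34731672 -0.23765664  2.54632073  1.78808444  0.5687369  -0.60090691]
11.5 [ 0.824331   0.0201157 -0.0194693]
0.05 [-0.12298655 -0.03523634  0.87329733]
0.03 [ 0.12512769 -0.6540846  -0.64690633]
0.015 [ 0.78891895  0.73242535 -0.54313842]
0 [ 0.51587642 -0.18744933  0.41312449]
13.2333 [0.61493478 0.07979196 0.05037213] [0.6141975  0.07967893 0.05      ]
```

View pics/under2.png

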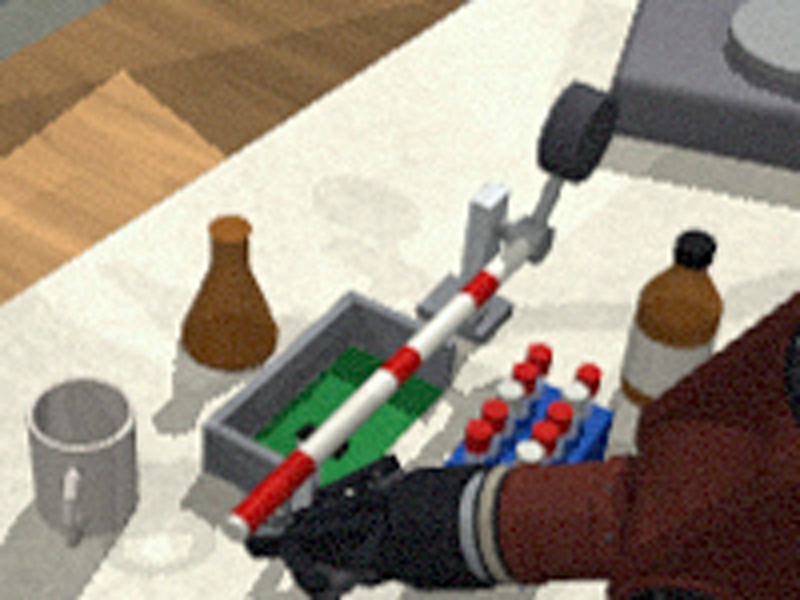

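The fingertips at (255,545) are now under the red end with no force on them. I'll lift along the arc.

```bash
python3 - <<'E'
from geo import *
from station import r, effector, solver, eyes
for th in(.1,.2,.3,.4,.5,.6,.7,.78):
    try: r.move_straight(arc(th,rad=.33,low=.045,bx=.015),vel=.09)
    except r.PlanningError as x: print(th,x); break
    print(th,round(r.current_t(),2),np.round(r.current_ft_force(),1),np.abs(r.current_position()-arc(th,rad=.33,low=.045,bx=.015)).max().round(4))
snap("side","lift",(190,20,390,170),4)
E
```

```text
0.1 13.8 [-0.2  0.4 -0.1] 0.0004
0.2 14.32 [-0.9 -0.1 -1.1] 0.0002
0.3 14.83 [1.  0.3 0.1] 0.0004
0.4 15.35 [-0.6 -0.3 -0.5] 0.0005
0.5 15.87 [ 0.3  0.7 -0.5] 0.0007
0.6 16.38 [ 0.2  1.1 -0.8] 0.0008
0.7 16.9 [ 0.2 -0.1  0.3] 0.0008
0.78 17.35 [-0.6  0.4 -0.2] 0.0006
```

View pics/lift.png

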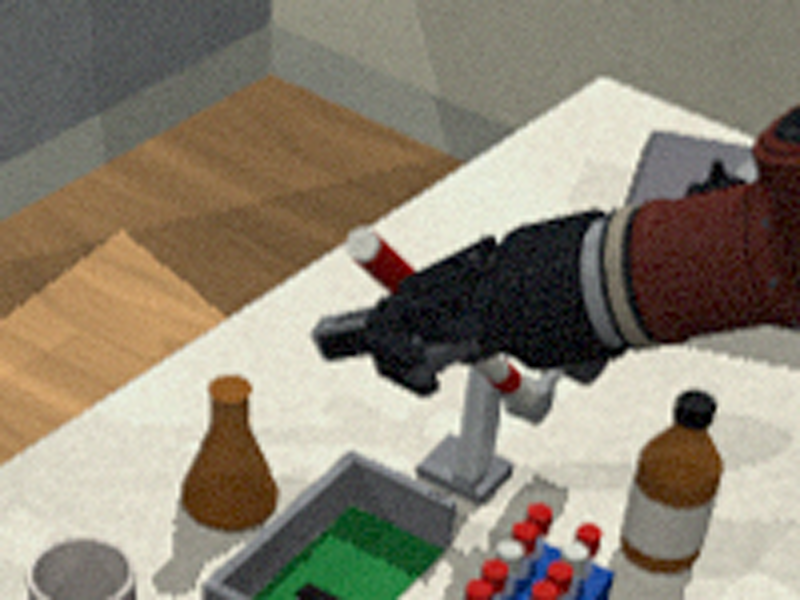

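The barrier is up, with its tip at crop (365,245). I'll work out its angle from that and see whether it is still rising.

```bash
python3 - <<'E'
from geo import *
from vis import proj
from station import r, effector, solver, eyes
for th in np.arange(.6,1.45,.1):
    print(round(th,1),((proj("side",W(0,-.165+.36*np.cos(th),.095+.36*np.sin(th)))[0]-[190,20])*4).round())
r.hold(1.0); print(r.current_t())
snap("side","lift2",(190,0,390,150),4)
E
```

```text
0.6 [308. 370.]
0.7 [333. 308.]
0.8 [361. 246.]
0.9 [392. 185.]
1.0 [424. 127.]
1.1 [458.  73.]
1.2 [492.  25.]
1.3 [526. -18.]
1.4 [560. -55.]
18.4
```

View pics/lift2.png

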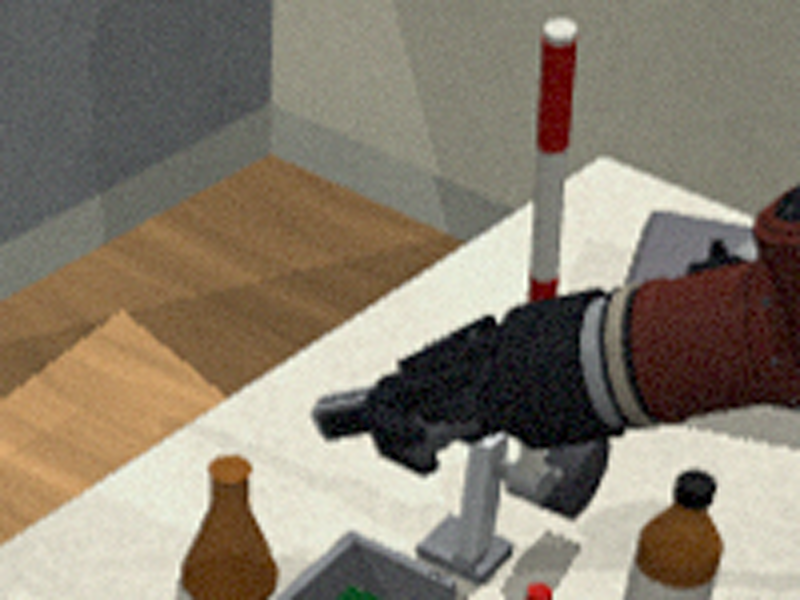

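The barrier tip is at (560,30), which matches the 1.4 rad stop predicted at (560,25). It went up by itself and has stayed there. Next I'll move in behind the rack with the fingers open, so both push on its near face.

```bash
python3 - <<'E'
from geo import *
from station import r, effector, solver, eyes
q=Q(1.0,-1)
r.movep(W(-.185,0,.25),q)
effector.gripper_to(1.0)
print(r.current_t(),r.current_joints(),r.current_grip_width())
r.move_straight(W(-.175,0,.08),vel=.15)
r.move_straight(W(-.175,0,.016),vel=.06); print(r.current_t(),r.current_ft_force(),r.current_position()-W(-.175,0,.016))
for x in(-.15,-.135,-.12,-.1,-.07):
    r.move_straight(W(x,0,.016),vel=.04); print(x,np.round(r.current_ft_force(),1))
print(r.current_t()); snap("side","push1",(190,20,390,200),4)
snap("top","push1t",(225,80,440,250),3.5)
E
```

```text
20.1167 [-0.66155957 -0.58773793  2.34999989  0.45851099  0.99331193  0.63645098] 0.9949963636924513
22.6167 [ 0.54137386 -0.64247998  1.22363327] [ 0.0002627  -0.0002169   0.00030435]
-0.15 [-0.7  0.3 -0.2]
-0.135 [-0.5  0.3  0.8]
-0.12 [-1.  -0.  -0.1]
-0.1 [ 0.2 -0.3 -0.4]
-0.07 [ 0.2  0.2 -0. ]
25.9917
```

View pics/push1.png

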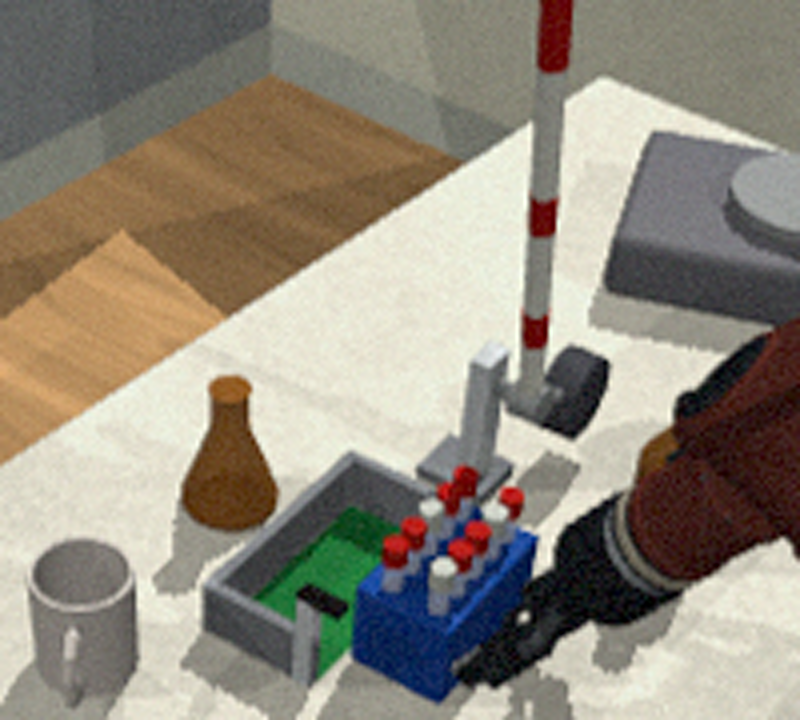

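The rack is upright and sliding into the gate, and the barrier is still up. I'll check how it lines up from above.

View pics/push1t.png

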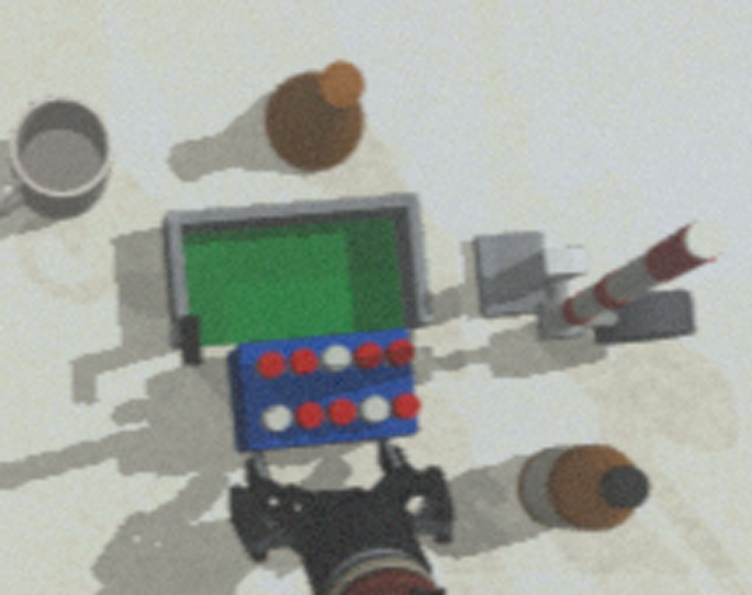

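```bash
python3 - <<'E'
from geo import *
from vis import ray
T=lambda u,v:np.array([225+(u+.5)/3.5-.5,80+(v+.5)/3.5-.5])
def inb(p):
    d=p[:2]-BAY[:2];c,s=np.cos(BAY[2]),np.sin(BAY[2]);return np.round([c*d[0]+s*d[1],-s*d[0]+c*d[1]],4)
for n,u,v,z in(("nl",248,448,.072),("nr",417,433,.072),("fl",241,347,.072),("fr",412,329,.072),("wallR inner back",400,212,.045),("wallL inner back",183,228,.045),("wallR inner front",413,322,.045)): print(n,inb(ray("top",T(u,v),z)))
E
```

```text
nl [-0.0681  0.056 ]
nr [-0.0686 -0.0621]
fl [0.0018 0.0537]
fr [ 0.0036 -0.0665]
wallR inner back [ 0.0908 -0.0744]
wallL inner back [0.0928 0.0826]
wallR inner front [ 0.0109 -0.075 ]
```

The rack is square to the bay, with about 10 mm or more clear on each side. I'll push it on, and watch the force near the end.

```bash
python3 - <<'E'
from geo import *
from station import r, effector, solver, eyes
for x in(-.04,-.01,.005):
    r.move_straight(W(x,0,.016),vel=.04); print(x,np.round(r.current_ft_force(),1))
bx=np.array([np.cos(BAY[2]),np.sin(BAY[2]),0])
for x in np.arange(.008,.034,.002):
    r.move_straight(W(x,0,.016),vel=.03); r.hold(.1); f=-r.current_ft_force()@bx; print(round(x,3),round(f,1),np.round(r.current_wrist_torque(),2),(r.current_position()-W(x,0,.016))@bx)
    if f>9: break
print(r.current_t())
snap("top","home",(225,80,440,250),3.5)
E
```

```text
-0.04 [0.2 0.4 0.1]
-0.01 [-0.4  0.3  0.7]
0.005 [-0.3 -0.2 -0.3]
0.008 -0.2 [-0.05  0.33 -0.05] 0.00024397242024253564
0.01 2.0 [-0.06  0.36  0.01] -4.292752158088048e-05
0.012 0.8 [-0.07  0.41 -0.01] -3.063048082822485e-05
0.014 1.2 [-0.03  0.43  0.06] 8.279028062888677e-05
0.016 -0.0 [-0.02  0.44  0.04] 0.00016263089163492307
0.018 0.7 [-0.01  0.36  0.04] 0.00019794493095287832
0.02 0.7 [-0.02  0.41  0.01] 4.158610583032483e-05
0.022 8.7 [-0.22  0.95 -0.33] -0.0014373754291538852
0.024 17.6 [-0.53  1.51 -0.65] -0.0031721992000593997
31.5667
```

View pics/home.png

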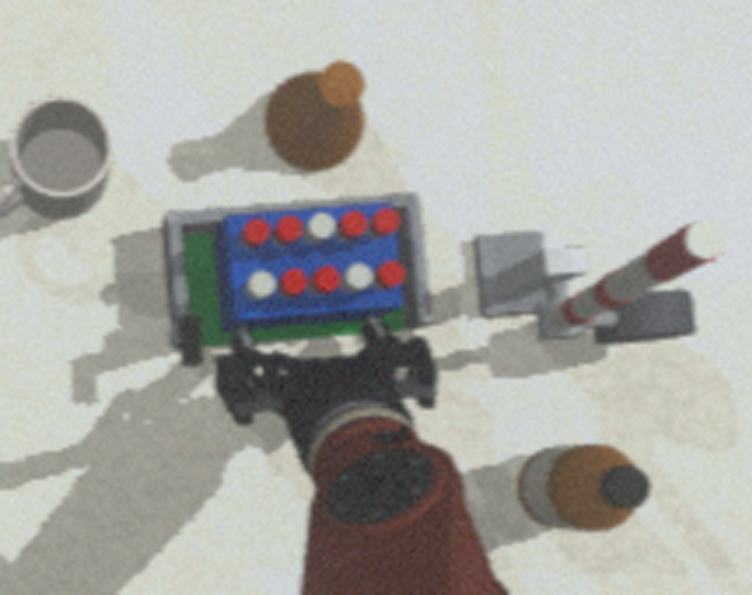

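The force rose at TCP x = 0.022, so the rack has met the back wall, but the moment shows only the right finger loaded. I'll retreat and check squareness up close.

```bash
python3 - <<'E'
from geo import *
from station import r, effector, solver, eyes
r.move_straight(W(.005,0,.016),vel=.05)
r.move_straight(W(-.16,0,.016),vel=.15); print(r.current_t(),r.current_ft_force())
snap("top","home2",(262,124,354,190),8)
E
```

```text
33.4 [-0.8997339  -0.34582843 -0.78792995]
```

View pics/home2.png

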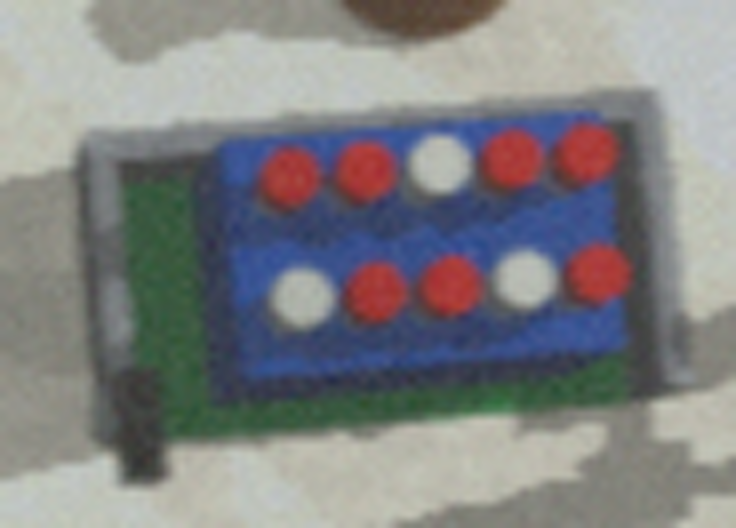

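```bash
python3 - <<'E'
from geo import *
from vis import ray
T=lambda u,v:np.array([262+(u+.5)/8-.5,124+(v+.5)/8-.5])
def inb(p):
    d=p[:2]-BAY[:2];c,s=np.cos(BAY[2]),np.sin(BAY[2]);return np.round([c*d[0]+s*d[1],-s*d[0]+c*d[1]],4)
for n,a,b,z in(("far edge",(222,143),(603,113),.072),("near edge",(245,377),(628,348),.072),("caps far",(290,180),(587,153),.11),("caps near",(303,298),(598,272),.11),("wall outer",(85,133),(655,92),.045),("base front",(215,400),(630,368),.0)):
    p,q=ray("top",T(*a),z),ray("top",T(*b),z); d=p-q; print(n,inb(p),inb(q),"yaw",np.arctan2(-d[0],d[1]).round(4))
for n,a,b in(("wallR outer",(655,92),(690,380)),("wallL outer",(85,133),(100,440))):
    p,q=ray("top",T(*a),.045),ray("top",T(*b),.045); d=p-q; print(n,inb(p),inb(q),np.arctan2(d[1],d[0]).round(4))
E
```

```text
far edge [0.0938 0.0547] [ 0.0929 -0.063 ] yaw 0.0872
near edge [0.0218 0.0549] [ 0.0202 -0.0627] yaw 0.0813
caps far [0.0745 0.0414] [ 0.0748 -0.047 ] yaw 0.0988
caps near [0.0395 0.0411] [ 0.0394 -0.0464] yaw 0.0946
wall outer [0.1054 0.0933] [ 0.1028 -0.0872] yaw 0.0807
base front [0.0226 0.055 ] [ 0.0209 -0.0815] yaw 0.0824
wallR outer [ 0.1028 -0.0872] [ 0.0111 -0.0881] 0.1051
wallL outer [0.1054 0.0933] [0.009 0.098] 0.0461
```

The rack's edges read yaw 0.081–0.087 and the back wall 0.081, but the cap rows read about 0.097, close to the tool's 0.095. I'll seat it once more with the tool at yaw 0.075, so the left side is pressed too.

```bash
python3 - <<'E'
from geo import *
from station import r, effector, solver, eyes
q=Q(1.0,-1,.075)
bx=np.array([np.cos(BAY[2]),np.sin(BAY[2]),0])
r.move_straight(W(-.12,-.004,.016),vel=.1,attitude=q)
r.move_straight(W(.008,-.004,.016),vel=.08)
for x in np.arange(.012,.034,.002):
    r.move_straight(W(x,-.004,.016),vel=.03); r.hold(.1); f=-r.current_ft_force()@bx; print(round(x,3),round(f,1),np.round(r.current_wrist_torque(),2))
    if f>14: break
r.move_straight(W(0.,-.004,.016),vel=.05)
r.move_straight(W(-.17,-.004,.016),vel=.15)
r.move_straight(W(-.19,-.004,.2),vel=.2); print(r.current_t(),r.current_ft_force())
snap("side","end",(190,0,390,150),4)
snap("top","endt",(200,80,440,250),3.3)
import cv2
a=cv2.imread("pics/endt_raw.png")[124:190,262:354];b=cv2.imread("pics/home2_raw.png")[124:190,262:354]
s=cv2.imread("pics/end_raw.png")[10:205,170:380];t=cv2.imread("pics/endt_raw.png")[110:220,215:425]
up=lambda i,w,h:cv2.resize(cv2.convertScaleAbs(i,alpha=1.5),(w,h),interpolation=cv2.INTER_CUBIC)
cv2.imwrite("pics/final.png",np.hstack([np.vstack([up(a,418,300),up(t,418,219)]),up(s,380,519)]))
E
```

```text
0.012 -0.0 [ 0.01  0.24 -0.02]
0.014 -0.4 [-0.    0.25 -0.02]
0.016 -0.1 [-0.06  0.26 -0.  ]
0.018 -0.3 [-0.1   0.24 -0.03]
0.02 1.2 [-0.02  0.32  0.02]
0.022 7.8 [0.05 0.84 0.29]
0.024 13.2 [-0.01  1.44  0.47]
0.026 19.0 [-0.09  1.92  0.65]
41.675 [-0.42170681 -0.03723783 -0.22256515]
```

The picture limit is reached, so I'll make the last checks in numbers: cap rows, barrier, and the bystanders against the first images.

```bash
python3 - <<'E'
import cv2
from geo import *
from vis import ray,proj
L=lambda n:cv2.imread(f"pics/{n}_raw.png")
def caps(n):
    i=L(n).astype(int);o=[]
    for(u,v) in((290,180),(587,153),(376,293),(598,272)):
        x,y=262+u/8,124+v/8;x0,y0=int(round(x))-5,int(round(y))-5;w=i[y0:y0+11,x0:x0+11]
        m=np.clip(w[:,:,2]-np.maximum(w[:,:,0],w[:,:,1])-30,0,None);Y,X=np.mgrid[y0:y0+11,x0:x0+11]
        o.append(ray("top",((m*X).sum()/m.sum(),(m*Y).sum()/m.sum()),.11))
    return [np.arctan2(-(o[a]-o[b])[0],(o[a]-o[b])[1]).round(4) for a,b in((0,1),(2,3))],np.round(np.mean(o,0)[:2],4)
for n in("home2","endt"): print(n,caps(n))
T=lambda u,v:(int(225+u/3.7),int(95+v/3.7))
a,b=L("top0"),L("endt")
for nm,(x,y),h in(("bottle",T(610,460),20),("mug",(242,125),18),("flask",T(333,65),18),("jar",(184,205),12)):
    t=a[y-h:y+h,x-h:x+h];m=cv2.matchTemplate(b[y-h-8:y+h+8,x-h-8:x+h+8],t,cv2.TM_CCOEFF_NORMED);_,s,_,l=cv2.minMaxLoc(m);print(nm,"shift px",l[0]-8,l[1]-8,round(s,3))
a,b=L("lift2"),L("end");t=a[0:60,315:345];m=cv2.matchTemplate(b[0:70,300:360],t,cv2.TM_CCOEFF_NORMED);_,s,_,l=cv2.minMaxLoc(m);print("barrier shift",l[0]-15,l[1],round(s,3))
E
```

```text
home2 ([np.float64(0.0903), np.float64(0.0942)], array([ 0.6726, -0.0889]))
endt ([np.float64(0.0913), np.float64(0.0951)], array([ 0.6726, -0.0889]))
bottle shift px 0 0 0.995
mug shift px 0 0 0.992
flask shift px 0 0 0.996
jar shift px 0 0 0.995
barrier shift 0 0 0.995
```

```bash
python3 -c "
from station import r
r.close_job(); print(r.current_t())"
```

```text
the job is handed in; nothing more can be done
the job is handed in; nothing more can be done
```

The barrier is up on its stop and the rack is home against the back wall. I handed the job in at about 42 s on the robot's clock.

**Barrier:** I pushed it up from below at the red end to about 0.8 rad. It then swung by itself to the 1.4 rad stop, and it had not moved when I matched the last picture against the earlier one.

**Rack:** I pushed it low with both open fingers until it met the back wall.
- **Position:** its near face is about 21 mm inside the barrier line; home is 20 mm.
- **Squareness:** I pressed the right side with about 18 N and then the left with about 19 N. The rack did not move between the two, so I take it as flush.

**Bystanders:** the bottle, mug, flask and jar show no shift from the first picture.

**What went wrong or disagreed:**
- **First approach:** the gripper's body touched the lowered bar from the front with about 10 N. I backed off and came in flatter.
- **Yaw readings:** the rack's edges read 0.081–0.087 rad and the cap rows 0.090–0.099, against about 0.081 for the back wall and 0.095 for my first fit of the bay. That is roughly 0.01 rad of measuring scatter, so squareness rests mainly on the two pressing checks.
- **Last picture:** the 12-picture limit was reached, so I made the final checks by image matching rather than by eye.

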